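# Lock the pastry case with its pin

## Robot

A 6-joint arm with a two-finger parallel gripper is mounted at the origin on a cart in front of the work surface, level with it; the furniture and walls round the work are solid. World frame = base frame: x ahead of the robot, y to its left, z up, the work surface at z = 0. Lengths are in m, angles in rad, forces in N, time in s.
With the tool pointing down it reaches from about 0.25 to 0.775 m from the base axis. Payload 8.9 kg.
Tool frame: the origin (TCP) lies at the very end of the fingers, on their centre line; the grasp point (between the pads) lies 19 mm behind it; z points along the fingers, y is the line along which they close (so a half turn about z gives the same grasp; the last joint's range is limited). The gripper opens to 85 mm and grips with 20 to 120 N. Pads are 22 mm wide; open, the fingers measure 114 mm over their backs; the gripper's body (76 mm by 85 mm) begins 54 mm behind the grasp point. The pads swing forward as they close: fully open they stand 13 mm farther back than shut.
Start: joints at [0.994, 0.291, -0.153, 1.127, 0, 1.431], TCP at [0.223, 0.475, 0.231] pointing down, gripper open.
Joint ranges: [-2.52, 2.52], [-0.91, 1.74], [-1.3, 1.37], [-1.96, 2.02], [-1.52, 1.47], [-3.14, 3.14]. Speed limits (rad/s): [2.22, 2.22, 2.79, 3.14, 3.14, 3.14].

## Interface

Orientations are given as [roll, pitch, yaw] about the fixed x, y, z axes, in that order (R = Rz(yaw) Ry(pitch) Rx(roll)).
In Python, from bench import sense, snapshot, calibration, sign_off, spot_in, cut_out, tip_of gives the robot as it stands. The module is installed in compiled form; this text tells all that it offers.
- The arm moves only by the tool step_arm, never from a script. Its argument "moves" is text: rows parted by semicolons, each of 7 numbers parted by spaces: the turn, a rotation vector about the tool's x, y, z scaled (see below), then the shift along the tool's x, y, z scaled (see below), then the opening, from 0 (shut) to 1 (fully open). A call has exactly 8 rows; each row shifts and turns the commanded pose from where the row before left it, along the tool's axes as they then stand; what a row does not reach is not made up. The controller multiplies each number of a shift by 3 cm and each number of a turn by 0.08 rad. A row lasts 1/12 s, in which the tool goes at most 41.7 mm and 7.16 degrees, less where a joint would pass 70% of its speed; a pose out of reach is approached as far as the arm can. A call with a number of a shift or a turn outside -1 to 1 is refused whole. A call with a gripper value outside its range is refused whole. The fingers move at their own pace and stop on an object; the grip force is fixed at half the most. Time passes only in rows, so rows that do not move let the fingers close, or fill a call up. It gives the time, the measured TCP pose, the force, the opening and the grip force at its end, in the units of the state.
- sense(): the state, without advancing time (a new reading comes with each control period).
- snapshot(name): name is "scene" or "top"; returns the picture (400x640x3 uint8, red, green, blue); there is no depth.
- calibration(name): a dict with "fx", "fy", "cx", "cy" (pixels), "R" (3x3) and "t" (3): a world point X has camera coordinates R X + t. Camera axes: x right, y down, z forward; pixel columns grow to the right and rows downward; lengths in m; the calibration is good to about 2 mm. A picture is of the moment at which its call begins. calibration takes no time and is no camera call.
- sign_off(): hands the job in; it is judged then, once.
Trained networks look in the newest picture that a camera, given by its name, has taken for a name from the list of things; names that differ only in an ending like _2 or _b are one class to them, and where a whole thing is asked for, a point or a joint stands for the part that bears it (a point fixed in the world has none). Each returns a list of dicts, best first, with "conf" (0 to 1); they miss things now and then, are a little off and sometimes report something else, mostly with a low value. They report only what shows in the picture. A call takes as long as a camera call.
- spot_in(camera, label): "bbox" ([left, top, right, bottom] in pixels, round what is visible of it).
- cut_out(camera, label): "region" (400x640 bool, what is visible of it) and "bbox" ([left, top, right, bottom] in pixels, round what is visible of it).
- tip_of(camera, label): "centre" ([row, column] in pixels: a listed point, or the origin of a listed thing).
The state is a dict: "time": time; "qpos": joint angles; "dq": joint speeds; "joint_efforts": joint torques, N m; "eef_pos": TCP position; "eef_rot": TCP orientation; "ft_force": force on the tool from outside, world axes, zero at the start; "wrist_torque": the same for the moment, N m; "width": opening from 0.0 (shut) to 1.0 (fully open); "gripper_force": force on a finger pad.
Only numpy, scipy, OpenCV 4.12 (cv2) and the standard library are available. Lean on these libraries where they do the work, as an engineer would, in place of code of your own. Each camera call takes 0.05 s, during which the arm holds its last target. There are 200 camera calls.

## Task

Lock up the sloping pastry case for the night: slide its clear door gently shut so that the eye on the door's tab comes between the two eyes of the hasp on the case's side, then take the red-handled locking pin from its stand and thread it along the slanted axis through all three eyes, until its collar sits flush on the upper eye. Leave the pin there and the door shut, and do not disturb the cup, sugar pot, jam jar or tongs.

Things in the scene. Friction and masses are not known exactly. Their poses are not given: they have to be found in the camera images.
- pastry_case: Fixed light-wood pastry case, 200 mm deep, 300 wide (plus the hasp on its right side), 50 high in front and 190 at the back. Origin: centre of its underside on the counter; x points from its front to its back, y to its left, z up. Its top slopes down to the front, 35 degrees from level: every eye's hole axis is at right angles to this slope, so it leans 35 degrees from vertical, its upper end towards the case's front (direction (-0.574, 0, 0.819) in the case frame).
- hasp: Steel C-shaped hasp fixed to the case's right side, open towards the door. Origin: centre of the mouth of its upper eye (on the eye's top face). z runs along the hole axis, up out of the slope; y is the case's y; x points up the slope. Two plates 6 mm thick, 40 mm along x and about 46 along y, their holes 14 mm across: upper plate z = -6 to 0 mm, lower plate z = -52 to -46 mm. A 5 mm upright joins them at y = -21 to -26 mm. Nothing lies above the upper plate.
- door_eye (a point): Centre of the top face of the 6 mm thick eye on the door's tab, hole 14 mm across. Same axes as the hasp. With the door shut it lies on the hasp's hole axis, 23 mm below the upper eye's mouth.
- door (a joint): Clear sliding door on the slope: 0 m = shut against its stop (eyes in line), up to 0.12 m = open, sliding towards the case's +y (left). Sliding friction about 2 N plus 6 N per m/s; it stays where it is left.
- door_handle (a point): Centre of the outer end of the door's black handle block, which moves with the door. Same axes as the hasp (z out of the slope). The block is 14 mm thick along y (the sliding direction), 54 mm along x and stands 36 mm (z = -36 to 0) above its 4 mm foot plate; the door's pane lies 40 mm below this point, the foot plate 64 by 26 mm. Free all round.
- lock_pin: Loose locking pin: steel shank 10 mm across and 70 long with a tapered nose (last 10 mm down to 4 mm), a steel collar 24 mm across and 6 high, above it a red grip block 28 mm along x, 16 mm along y and 40 high (z = 5 to 45 mm). Origin: centre of the collar's underside; z runs up along the shank towards the grip, shank z = -70 to 0. About 70 g. It starts upright in the stand, collar on the stand's top.
- pin_tip (a point): Tip of the pin's shank, 70 mm below its origin on its axis.
- pin_stand: Fixed dark-wood stand for the pin: foot 70 by 70 mm, post 44 by 44, top 84 mm high, hole 14 mm across and 73 deep from the top. Origin: centre of its underside.
- cup_0: Bystander: handleless patterned white cup, 58 mm across, 62 high; origin under its centre.
- sugar_pot: Bystander: glass sugar pourer, 68 mm across, 156 high; origin under its centre.
- jam_jar: Bystander: jam jar with a yellow lid, 60 mm across, 70 high; origin under its centre.
- pastry_tongs: Bystander: steel pastry tongs lying flat, about 34 by 183 by 12 mm; origin under its centre.

How it is judged:
On the way, in this order (a step that is already met when the one before it is completed fails the run):
1. the door is slid shut (within 4 mm), the pin not yet in the hasp (value of joint door below 0.004 m and distance between pin_tip and hasp above 0.03 m), for 0.2 s.
2. the pin's tip has passed down through the upper eye and on into the door's eye (z of pin_tip in the frame of hasp below -0.026 m and x of pin_tip in the frame of hasp between -0.008 and 0.008 m and y of pin_tip in the frame of hasp between -0.008 and 0.008 m), for 0.05 s.
At the end, for the whole second after the job is handed in: The door is shut (within 5 mm) and the pin, at rest, runs through all three eyes: collar within 5 mm of the upper eye's top face, pin within 5 mm of the hole axis at the collar, 6 mm at the tip, and within 0.12 rad of its direction (x of lock_pin in the frame of hasp between -0.005 and 0.005 m and y of lock_pin in the frame of hasp between -0.005 and 0.005 m and x of pin_tip in the frame of hasp between -0.006 and 0.006 m and y of pin_tip in the frame of hasp between -0.006 and 0.006 m and z of lock_pin in the frame of hasp between -0.004 and 0.005 m and angle between the z axis of lock_pin and the z axis of hasp, either way round below 0.12 rad and value of joint door below 0.005 m and linear speed of lock_pin below 0.01 m/s); the robot touches nothing.
It fails at once if the door is slammed (closing faster than 0.5 m/s) (velocity of joint door below -0.5 m/s).
It fails at once if a bystander is moved more than 30 mm or tipped over (distance of any of cup_0, sugar_pot, jam_jar, pastry_tongs from where it was at the start of the episode above 0.03 m or angle between any of cup_0, sugar_pot, jam_jar's own z axis and vertical above 0.4 rad).
It also fails if it takes over 59 s, if anything falls off the work surface, if the arm or the gripper's body presses on something with over 40 N, if the wrist force passes 120 N, or if a joint passes its speed limit or range.

## Working session

There is one attempt and no reset: what is moved stays moved. The work goes in short steps, Python scripts to look and compute and a tool call to move; the robot and the scene stay as the last step left them, time stands still between calls to the robot, and variables do not carry over. Pictures are saved under pics/ and viewed, at most 10 in all, crops included, and the job is handed in when it is done.

Besides the shell and the picture viewer there is one more tool, called after ">>>" by a JSON object that holds its "api" and its "payload", one argument or row to a line. step_arm: Moves the arm, as the interface text tells. Its arguments: {"type":"object","properties":{"moves":{"type":"string"}},"required":["moves"]}

```bash
mkdir -p pics; python3 - <<'E'
from bench import *
import cv2,numpy as np
print(sense())
for n in("scene","top"):
    p=snapshot(n); cv2.imwrite(f"pics/{n}0.png",p[:,:,::-1]); c=calibration(n); print(n,{k:np.round(v,4).tolist() for k,v in c.items()})
    for l in["hasp","door_eye","door_handle","lock_pin","pin_tip","pin_stand","pastry_case","cup_0","sugar_pot","jam_jar","pastry_tongs"]:
        print(l,[(np.round(d["centre"],1).tolist(),round(d["conf"],2)) for d in tip_of(n,l)[:2]])
E
```

```text
{'time': 0.0, 'qpos': array([ 9.93706050e-01,  2.91258796e-01, -1.54138574e-01,  1.12666059e+00,
       -3.30583237e-06,  1.43149442e+00]), 'dq': array([-8.45188062e-04,  2.24819615e-04, -8.16466258e-04,  1.64258816e-03,
       -1.37527447e-03, -6.17218166e-05]), 'joint_efforts': array([-1.38158855e-03, -5.37145865e+01,  3.31366467e+01,  1.60810305e-02,
       -2.94899555e-04,  1.75172602e-05]), 'eef_pos': array([0.22233023, 0.47512725, 0.23073888]), 'eef_rot': array([-3.14034278e+00, -1.71905904e-04,  2.70380418e+00]), 'ft_force': array([ 0.89996546, -0.42203948, -0.6174601 ]), 'wrist_torque': array([-0.06385027, -0.00055956, -0.02728504]), 'gripper_force': 0.0, 'width': 0.99970463910188}
scene {'fx': 459.0177, 'fy': 459.0177, 'cx': 317.7374, 'cy': 197.1656, 'R': [[0.4862, -0.8737, 0.0143], [-0.3523, -0.2109, -0.9118], [0.7997, 0.4383, -0.4103]], 't': [-0.2555, 0.2909, 1.104]}
hasp [([201.8, 343.5], 0.58)]
door_eye [([201.5, 317.4], 0.6)]
door_handle [([187.7, 281.2], 0.74)]
lock_pin [([247.0, 421.3], 0.66)]
pin_tip []
pin_stand [([272.0, 417.8], 0.64), ([206.3, 342.0], 0.42)]
pastry_case [([230.5, 292.9], 0.89)]
cup_0 []
sugar_pot [([233.9, 403.0], 0.62)]
jam_jar [([251.2, 456.9], 0.87)]
pastry_tongs [([265.3, 347.4], 0.85)]
top {'fx': 404.0345, 'fy': 404.0345, 'cx': 319.7341, 'cy': 198.9186, 'R': [[-0.0072, -0.9999, -0.0101], [-0.9978, 0.0078, -0.0654], [0.0655, 0.0096, -0.9978]], 't': [-0.0039, 0.5307, 1.2998]}
hasp [([216.8, 358.1], 0.88)]
door_eye [([216.8, 327.5], 0.64), ([227.5, 431.4], 0.35)]
door_handle [([229.1, 288.6], 0.9)]
lock_pin [([228.7, 436.8], 0.63)]
pin_tip []
pin_stand [([226.9, 430.7], 0.62)]
pastry_case [([211.2, 298.5], 0.78)]
cup_0 [([189.7, 205.4], 0.78), ([231.7, 439.3], 0.43)]
sugar_pot [([166.0, 390.1], 0.93)]
jam_jar [([176.2, 447.4], 0.79)]
pastry_tongs [([244.7, 372.4], 0.61)]
```

View pics/scene0.png

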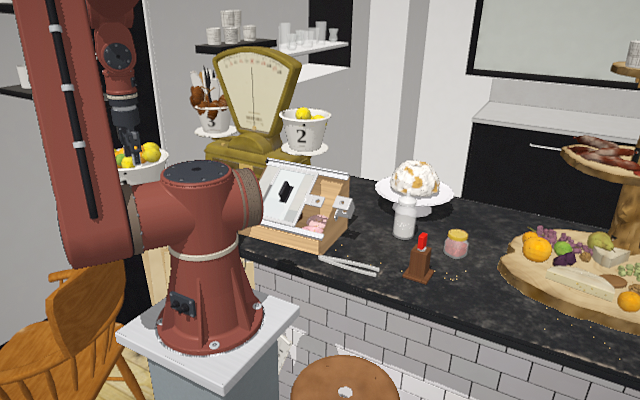

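View pics/top0.png

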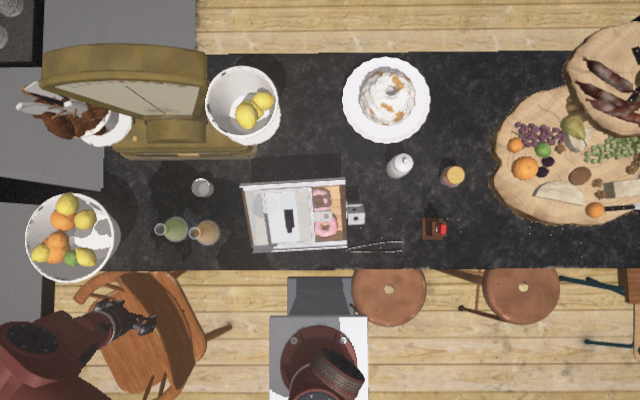

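```bash
cat > h.py <<'E'
import numpy as np
from bench import *
from scipy.spatial.transform import Rotation as Ro
C={n:calibration(n) for n in("scene","top")}
def proj(n,X):
    c=C[n]; p=c["R"]@np.asarray(X,float)+c["t"]; return np.array([c["cy"]+c["fy"]*p[1]/p[2],c["cx"]+c["fx"]*p[0]/p[2]])
def ray(n,rc):
    c=C[n]; d=np.array([(rc[1]-c["cx"])/c["fx"],(rc[0]-c["cy"])/c["fy"],1]); R=c["R"]; return -R.T@c["t"],R.T@d/np.linalg.norm(d)
def tri(a,b):
    A=np.zeros((3,3));v=np.zeros(3)
    for n,rc in(("scene",a),("top",b)):
        o,d=ray(n,rc);P=np.eye(3)-np.outer(d,d);A+=P;v+=P@o
    X=np.linalg.solve(A,v); return X,[np.round(proj("scene",X)-a,1),np.round(proj("top",X)-b,1)]
def onz(n,rc,z):
    o,d=ray(n,rc); return o+d*(z-o[2])/d[2]
E
python3 - <<'E'
from h import *
np.set_printoptions(precision=4,suppress=True)
for l,a,b in[("hasp",(201.8,343.5),(216.8,358.1)),("eye",(201.5,317.4),(216.8,327.5)),("handle",(187.7,281.2),(229.1,288.6)),("pin",(247,421.3),(228.7,436.8)),("stand",(272,417.8),(226.9,430.7)),("case",(230.5,292.9),(211.2,298.5)),("jar",(251.2,456.9),(176.2,447.4)),("tongs",(265.3,347.4),(244.7,372.4)),("sugar",(233.9,403),(166,390.1))]: print(l,*tri(a,b))
E
```

```text
hasp [ 0.468  -0.1192  0.1509] [array([-0. ,  0.6]), array([ 0.3, -0.5])]
eye [ 0.469  -0.0301  0.1302] [array([-0. ,  0.6]), array([ 0.3, -0.5])]
handle [0.4345 0.0812 0.1646] [array([0., 0.]), array([ 0., -0.])]
pin [ 0.4331 -0.3696  0.0876] [array([ 0.2, -1.2]), array([-0.4,  1. ])]
stand [ 0.4373 -0.3701  0.0052] [array([ 0. , -0.2]), array([-0.1,  0.2])]
case [ 0.4892  0.0679 -0.0075] [array([0. , 1.7]), array([ 0.9, -1.4])]
jar [ 0.6051 -0.4339  0.0044] [array([ 0.3, -1.8]), array([-0.6,  1.6])]
tongs [ 0.3801 -0.1794 -0.0029] [array([-0.,  0.]), array([ 0., -0.])]
sugar [ 0.6428 -0.2487 -0.0052] [array([ 0.2, -2. ]), array([-0.8,  1.8])]
```

The scene shows the case with its door open (handle at about (281,188)), the hasp at (343,205) and the red pin in its stand at (420,250). The tongs are at (350,265), in front of the hasp. The top view agrees: hasp (357,215), pin (437,229). I'll take one zoom for accurate geometry.

```bash
python3 - <<'E'
import cv2,numpy as np
s=cv2.imread("pics/scene0.png");t=cv2.imread("pics/top0.png")
r=lambda i,x,y,w,h,W,H:cv2.resize(i[y:y+h,x:x+w],(W,H),interpolation=cv2.INTER_CUBIC)
a=r(s,235,150,130,100,520,400); b=r(s,400,225,40,60,133,200);b=cv2.resize(b,(267,400))
c=r(t,235,170,133,50*2//2+40,400,200) if 0 else r(t,235,172,130,85,520,340)[:200+140]
d=r(t,412,210,40,52,262,340)
o=np.zeros((600,800,3),np.uint8)
A=np.hstack([a,b]);A=cv2.resize(A,(A.shape[1]*3//4,300));B=np.hstack([c,d]);B=cv2.resize(B,(B.shape[1]*300//340,300))
o[:300,:A.shape[1]]=A;o[300:,:B.shape[1]]=B;print(A.shape,B.shape)
cv2.imwrite("pics/z1.png",o)
E
```

```text
(300, 590, 3) (300, 690, 3)
```

View pics/z1.png

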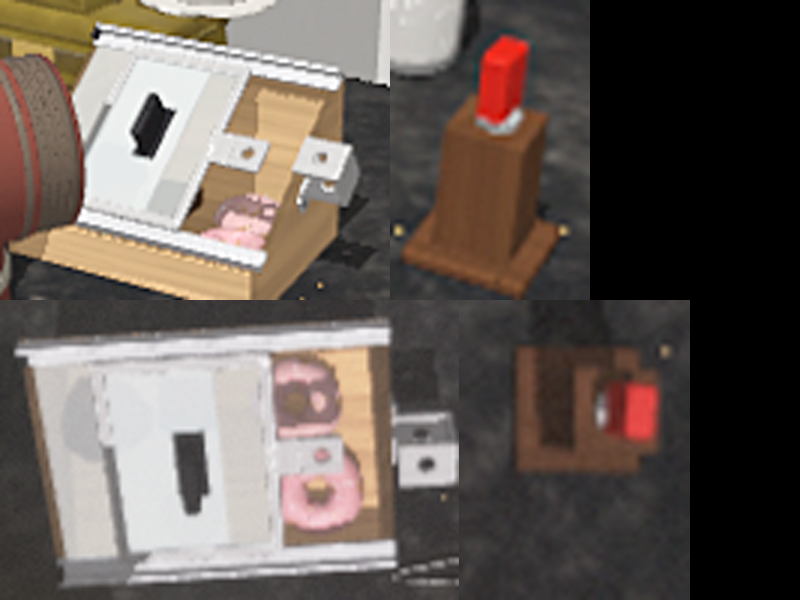

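```bash
python3 - <<'E'
from h import *
from scipy.optimize import least_squares
np.set_printoptions(precision=4,suppress=True)
T=lambda x,y:(172+(y-300)/3.529,235+x/3.529)
S=lambda x,y:(150+y/3,235+x/3)
for p,q,z in[((20,345),(390,326+4),.2),((62,578),(395,557),.06),((20,345),(62,582),None)]:
    if z: a,b=onz("top",T(*p),z),onz("top",T(*q),z); d=b-a; print("yaw rail",np.arctan2(d[0],-d[1]),a,b)
for p,q,z in[((100,30),(340,75),.2),((80,215),(262,262),.06)]:
    a,b=onz("scene",S(*p),z),onz("scene",S(*q),z); d=b-a; print("scene yaw",np.arctan2(d[0],-d[1]),a,b)
def pts(v):
    U=v[:3];c,s=np.cos(v[3]),np.sin(v[3]);ax=np.array([-.5736*c,-.5736*s,.8192]);yh=np.array([-s,c,0])
    return U,U-.046*ax,U-.023*ax+v[4]*yh
obs=[("scene",S(322,157),0),("top",T(427,463),0),("scene",(201.8,343.5),0),("top",(216.8,358.1),0),("top",T(423,433),1),("scene",S(327,188),1),("scene",S(246,153),2),("top",T(320,455),2)]
r=least_squares(lambda v:np.concatenate([proj(n,pts(v)[k])-o for n,o,k in obs]+[[0]]),[.468,-.119,.151,0.05,.09],loss="soft_l1")
print(r.x,r.fun.reshape(-1)[:16].reshape(-1,2))
print(tri((187.7,281.2),(229.1,288.6))[0])
# pin top centre: scene zoom scale 5 (400/60*.75)
Ps=lambda x,y:(225+y/5,400+(x-390)/5.0)
Pt=lambda x,y:(210+(y-300)/5.77,412+(x-459)/5.77)
print("tops",tri(Ps(513,45),Pt(641,410)))
# foot corners, z=0 (thickness ~ .01?)
for p in((517,347),(517,470),(638,347),(638,470)): print("post/foot",onz("top",Pt(*p),.01))
for p in((403,255),(522,293),(569,233)): print("s foot",onz("scene",Ps(*p),.01))
E
```

```text
yaw rail 0.03246660475469158 [0.5605 0.213  0.2   ] [ 0.5701 -0.0825  0.2   ]
yaw rail 0.05599658848811725 [0.3667 0.2033 0.06  ] [ 0.3833 -0.0924  0.06  ]
scene yaw 0.0517736984558929 [0.5419 0.2025 0.2   ] [ 0.5569 -0.0883  0.2   ]
scene yaw 0.041228850537682944 [0.3804 0.1211 0.06  ] [ 0.3892 -0.0904  0.06  ]
[ 0.4657 -0.1162  0.1485  0.0772  0.0896] [[ 0.2226  0.4609]
 [-0.2959  0.4902]
 [ 0.7559 -0.7058]
 [ 1.0928 -1.6123]
 [-0.2763 -0.1713]
 [-2.1792  1.5552]
 [ 0.0354  0.186 ]
 [ 0.2105 -0.1511]]
[0.4345 0.0812 0.1646]
tops (array([ 0.4317, -0.376 ,  0.1306]), [array([ 0.1, -0.7]), array([-0.2,  0.6])])
post/foot [ 0.4657 -0.3409  0.01  ]
post/foot [ 0.3966 -0.3393  0.01  ]
post/foot [ 0.4652 -0.409   0.01  ]
post/foot [ 0.3961 -0.4072  0.01  ]
s foot [ 0.3899 -0.3423  0.01  ]
s foot [ 0.3878 -0.4099  0.01  ]
s foot [ 0.4578 -0.4155  0.01  ]
```

```bash
cat >> h.py <<'E'
np.set_printoptions(precision=3,suppress=True)
YAW=0.047
def caseR(y=YAW): return Ro.from_euler("z",y).as_matrix()
def tiltR(y=YAW):
    z=caseR(y)@[.5736,0,-.8192]; yy=caseR(y)@[0,1,0]; return np.column_stack([np.cross(yy,z),yy,z])
def downR(y=np.pi): return Ro.from_euler("xyz",[np.pi,0,y]).as_matrix()
def plan(pos=None,Rt=None):
    s=sense(); R=Ro.from_euler("xyz",s["eef_rot"]).as_matrix(); p=s["eef_pos"]
    print("t",round(s["time"],2),"pos",p,"F",s["ft_force"],"w",round(s["width"],3),"gf",round(s["gripper_force"],1))
    if Rt is not None: print("turn units",Ro.from_matrix(R.T@Rt).as_rotvec()/.08)
    else: Rt=R
    if pos is not None: print("shift units (target axes)",Rt.T@(np.asarray(pos)-p)/.03,"(now axes)",R.T@(np.asarray(pos)-p)/.03)
E
python3 -c "
from h import *
H=np.array([.4345,.0812,.1646]);R=tiltR();print(R)
plan(H+R[:,2]*(-.10),R)"
```

```text
[[-0.818 -0.047  0.573]
 [-0.038  0.999  0.027]
 [-0.574  0.    -0.819]]
t 1.2 pos [0.223 0.475 0.231] F [ 0.366 -0.064 -0.279] w 1.004 gf 0.0
turn units [-1.851 -7.484 -5.869]
shift units (target axes) [ -4.    -13.46    2.181] (now axes) [-10.279  -9.799  -0.507]
```

>>> {"api": "step_arm", "payload": {
  "moves": "-.231 -.936 -.734 0 0 -.8 1;-.231 -.936 -.734 0 0 -.8 1;-.231 -.936 -.734 0 0 -.8 1;-.231 -.936 -.734 0 0 -.8 1;-.231 -.936 -.734 0 0 -.8 1;-.231 -.936 -.734 0 0 -.8 1;-.231 -.936 -.734 0 0 -.8 1;-.231 -.936 -.734 0 0 -.8 1"
}}

```text
time: 1.87
eef_pos: [0.1721, 0.4781, 0.4153]
eef_rot: [3.141, 0.615, -3.092]
ft_force: [-0.2, -0.1, -0.3]
width: 1.001
gripper_force: 0.0
```

```bash
python3 -c "
from h import *
H=np.array([.4345,.0812,.1646]);R=tiltR()
plan(H+R[:,2]*(-.10),R)"
```

```text
t 1.87 pos [0.172 0.478 0.415] F [-0.237 -0.063 -0.29 ] w 1.001 gf 0.0
turn units [0.024 0.052 0.025]
shift units (target axes) [ -1.855 -13.627   8.167] (now axes) [ -1.793 -13.647   8.147]
```

>>> {"api": "step_arm", "payload": {
  "moves": "0 0 0 -.23 -1 .3 1;0 0 0 -.23 -1 .3 1;0 0 0 -.23 -1 .3 1;0 0 0 -.23 -1 .3 1;0 0 0 -.23 -1 .3 1;0 0 0 -.23 -1 .3 1;0 0 0 -.23 -1 .3 1;0 0 0 -.23 -1 .3 1"
}}

```text
time: 2.53
eef_pos: [0.2701, 0.241, 0.3862]
eef_rot: [-3.141, 0.612, -3.093]
ft_force: [-0.4, -0.5, -0.3]
width: 1.001
gripper_force: 0.0
```

>>> {"api": "step_arm", "payload": {
  "moves": "0 0 0 0 -.7 .7 1;0 0 0 0 -.7 .7 1;0 0 0 0 -.7 .7 1;0 0 0 0 -.7 .7 1;0 0 0 0 -.7 .7 1;0 0 0 0 -.7 .7 1;0 0 0 0 -.7 .7 1;0 0 0 0 -.7 .7 1"
}}

```text
time: 3.2
eef_pos: [0.3748, 0.0777, 0.2487]
eef_rot: [-3.141, 0.614, -3.094]
ft_force: [0.8, 1.2, -0.1]
width: 1.004
gripper_force: 0.0
```

```bash
python3 -c "
from h import *
import cv2
H=np.array([.4345,.0812,.1646]);R=tiltR()
plan(H+R[:,2]*(-.10),R)
a=snapshot('scene');b=snapshot('top')
ts=[d['centre'] for d in tip_of('scene','door_handle')[:1]];tt=[d['centre'] for d in tip_of('top','door_handle')[:1]];print(ts,tt)
r=lambda i,x,y:cv2.resize(i[y:y+120,x:x+140,::-1],(560,480),interpolation=2)
o=np.hstack([r(a,230,110),r(b,225,130)]);o=cv2.resize(o,(800,343));cv2.imwrite('pics/z2.png',o)"
```

```text
t 3.2 pos [0.375 0.078 0.249] F [ 0.809  1.202 -0.077] w 1.004 gf 0.0
turn units [-0.005  0.034  0.003]
shift units (target axes) [-0.025  0.024  0.106] (now axes) [-0.024  0.025  0.106]
[[191.0, 283.1]] [[225.9, 288.8]]
```

View pics/z2.png

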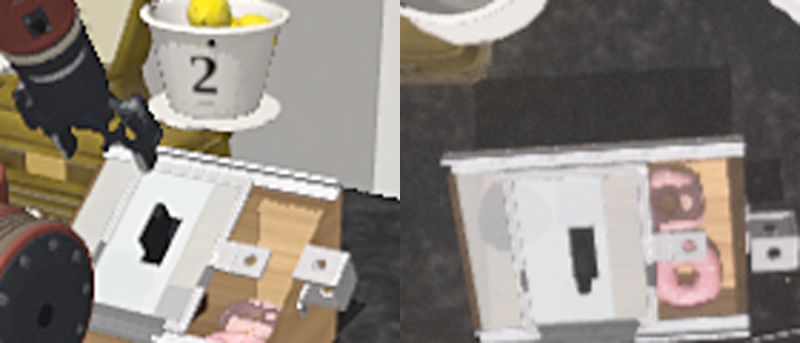

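The gripper's tips are near scene pixel (283,166), above the handle at about (286,191). The top view's crop doesn't include the gripper. I'll check that the projection agrees.

```bash
python3 -c "
from h import *
for p in([.375,.078,.249],[.375,.120,.249],[.375,.036,.249],[.4345,.0812,.1646]):print(proj('scene',p),proj('top',p))
print(tri((191,283.1),(225.9,288.8)))
print(tri((187.7,281.2),(229.1,288.6)))
R=tiltR();H=np.array([.4345,.0812,.1646])
for dx in(.027,-.027):print(proj('scene',H-R[:,0]*dx),proj('top',H-R[:,0]*dx))
"
```

```text
[168.081 270.386] [251.779 287.048]
[165.474 258.592] [251.882 271.306]
[170.761 282.51 ] [251.676 302.802]
[187.683 281.236] [229.108 288.56 ]
(array([0.444, 0.081, 0.15 ]), [array([-0. , -0.2]), array([-0.1,  0.1])])
(array([0.434, 0.081, 0.165]), [array([0., 0.]), array([ 0., -0.])])
[180.666 284.761] [221.382 287.705]
[194.817 277.652] [236.65  289.394]
```

```bash
python3 - <<'E'
from h import *
from scipy.optimize import least_squares
R=tiltR(); ax=[-R[:,0],R[:,1],-R[:,2]]
def corners(h):
    P=[]
    for x,y,z0,z1 in((.027,.007,-.036,0),(.032,.013,-.04,-.036)):
        P+=[h+ax[0]*i*x+ax[1]*j*y+ax[2]*z for i in(1,-1) for j in(1,-1) for z in(z0,z1)]
    return P
import cv2
obs={}
for n in C:
    im=snapshot(n).astype(int); m=im.sum(2)<130
    b=(180,275,205,296) if n=="scene" else (206,280,236,300)
    sub=np.zeros_like(m);sub[b[0]:b[2],b[1]:b[3]]=m[b[0]:b[2],b[1]:b[3]]
    r,c=np.nonzero(sub);obs[n]=np.array([r.min(),c.min(),r.max()+1,c.max()+1])-.5
    print(n,obs[n],sub.sum()); d=cut_out(n,"door_handle"); print(d and (d[0]["bbox"],d[0]["conf"],d[0]["region"].sum()))
def f(h,ff=False):
    o=[]
    for n in C:
        q=np.array([proj(n,p) for p in corners(h)]); o.append(np.r_[q.min(0),q.max(0)]-obs[n])
    return np.concatenate(o)
r=least_squares(f,[.44,.081,.155],loss="soft_l1");print(r.x,f(r.x))
print(f(np.array([.4345,.0812,.1646])))
E
```

```text
scene [181.5 278.5 201.5 292.5] 142
([262.8, 172.1, 323.9, 226.9], 0.88, np.int64(2330))Traceback (most recent call last):
  File "<stdin>", line 15, in <module>
    return umr_minimum(a, axis, None, out, keepdims, initial, where)
ValueError: zero-size array to reduction operation minimum which has no identity
```

```bash
python3 - <<'E'
from h import *
from scipy.optimize import least_squares
R=tiltR(); ax=[-R[:,0],R[:,1],-R[:,2]]
def corners(h):
    P=[]
    for x,y,z0,z1 in((.027,.007,-.036,0),(.032,.013,-.04,-.036)):
        P+=[h+ax[0]*i*x+ax[1]*j*y+ax[2]*z for i in(1,-1) for j in(1,-1) for z in(z0,z1)]
    return P
obs={}
for n in C:
    im=snapshot(n).astype(int); b=(178,274,205,297) if n=="scene" else (206,281,237,299)
    m=im.sum(2)[b[0]:b[2],b[1]:b[3]]; print(m.min()); 
    if n=="top": print(m)
    r,c=np.nonzero(m<270);obs[n]=np.array([r.min()+b[0],c.min()+b[1],r.max()+1+b[0],c.max()+1+b[1]])-.5
    print(n,obs[n])
def f(h):
    o=[]
    for n in C:
        q=np.array([proj(n,p) for p in corners(h)]); o.append(np.r_[q.min(0),q.max(0)]-obs[n])
    return np.concatenate(o)
r=least_squares(f,[.44,.081,.155],loss="soft_l1");print(r.x,f(r.x))
print(f(np.array([.4345,.0812,.1646])))
E
```

```text
0
scene [180.5 278.5 202.5 292.5]
170
[[665 666 668 664 669 666 667 668 670 666 670 669 666 666 668 651 620 615]
 [668 666 671 668 669 667 668 667 664 662 666 670 666 669 666 646 617 618]
 [663 668 668 667 671 663 665 665 664 668 624 613 659 671 671 663 629 619]
 [673 672 632 532 502 495 488 496 477 486 409 456 649 677 681 666 629 617]
 [683 681 590 349 245 204 201 206 208 201 199 337 651 678 680 673 636 616]
 [684 685 597 336 207 208 208 198 196 206 214 292 642 684 683 680 638 622]
 [682 682 657 381 209 203 194 183 185 195 217 247 641 681 681 684 628 610]
 [679 682 680 410 202 188 191 190 180 188 205 211 636 682 681 683 636 613]
 [683 680 682 437 225 177 182 182 179 184 210 213 636 684 676 681 645 618]
 [682 676 685 455 240 187 170 189 179 176 199 210 564 673 678 683 649 624]
 [678 683 678 499 259 195 178 194 186 180 203 207 507 662 682 683 665 631]
 [683 680 681 515 275 185 183 187 192 184 175 192 440 652 684 685 655 626]
 [686 681 682 509 276 203 203 200 194 182 170 205 374 648 681 682 666 636]
 [682 683 680 564 307 195 204 209 203 179 181 198 375 649 684 684 667 636]
 [682 684 67
[... 729 characters left out ...]
679 666]
 [684 678 678 674 676 592 320 181 185 185 249 636 678 677 674 677 678 671]
 [679 679 679 675 676 650 372 177 190 181 261 636 676 678 677 673 675 678]
 [679 674 677 678 674 675 521 311 315 336 531 659 677 680 678 677 673 675]
 [678 675 675 675 678 681 648 588 592 596 663 678 675 678 679 677 677 680]
 [680 681 677 677 677 679 677 678 676 679 678 675 677 678 678 676 674 676]
 [681 675 677 673 678 676 677 675 672 676 675 677 676 678 675 678 675 676]
 [686 680 679 675 674 677 676 678 674 676 673 678 677 678 678 676 677 682]]
top [209.5 284.5 231.5 293.5]
[0.446 0.082 0.162] [-0.616 -0.955  0.838  1.89  -1.355 -1.043  1.336  0.678]
[-0.237 -2.808  1.393  0.224  2.501 -0.841  5.28   0.906]
```

```bash
python3 -c "
from h import *
H=np.array([.445,.082,.161]);R=tiltR()
plan(H+R[:,2]*(.025),R)"
```

```text
t 3.65 pos [0.374 0.08  0.25 ] F [0.044 0.034 0.128] w 1.001 gf 0.0
turn units [0.021 0.017 0.038]
shift units (target axes) [-0.235 -0.052  4.601] (now axes) [-0.228 -0.061  4.601]
```

>>> {"api": "step_arm", "payload": {
  "moves": "0 0 0 -.1 0 .8 1;0 0 0 -.13 -.05 .8 1;0 0 0 0 0 .8 1;0 0 0 0 0 .7 1;0 0 0 0 0 .6 1;0 0 0 0 0 .5 1;0 0 0 0 0 .3 1;0 0 0 0 0 0.1 1"
}}

```text
time: 4.32
eef_pos: [0.4592, 0.0827, 0.1387]
eef_rot: [-3.141, 0.61, -3.092]
ft_force: [-1.2, 1.6, 0.1]
width: 1.0
gripper_force: 0.0
```

>>> {"api": "step_arm", "payload": {
  "moves": "0 0 0 0 0 0 0;0 0 0 0 0 0 0;0 0 0 0 0 0 0;0 0 0 0 0 0 0;0 0 0 0 0 0 0;0 0 0 0 0 0 0;0 0 0 0 0 0 0;0 0 0 0 0 0 0"
}}

```text
time: 4.98
eef_pos: [0.4594, 0.0814, 0.1404]
eef_rot: [-3.141, 0.612, -3.094]
ft_force: [-9.3, -0.5, 12.7]
width: 0.151
gripper_force: 58.3
```

>>> {"api": "step_arm", "payload": {
  "moves": "0 0 0 0 -.15 -.03 0;0 0 0 0 -.35 -.03 0;0 0 0 0 -.4 0 0;0 0 0 0 -.4 0 0;0 0 0 0 -.4 0 0;0 0 0 0 -.4 0 0;0 0 0 0 -.35 0 0;0 0 0 0 -.2 0 0"
}}

```text
time: 5.65
eef_pos: [0.463, 0.0012, 0.1409]
eef_rot: [3.141, 0.611, -3.095]
ft_force: [45.6, 5.6, -52.5]
width: 0.146
gripper_force: 62.4
```

```bash
python3 -c "
from h import *
plan()
"
```

```text
t 5.65 pos [0.463 0.001 0.141] F [ 45.583   5.602 -52.474] w 0.146 gf 62.4
```

>>> {"api": "step_arm", "payload": {
  "moves": "0 0 0 0 0 .025 0;0 0 0 0 -.05 .015 0;0 0 0 0 -.05 0 0;0 0 0 0 -.05 0 0;0 0 0 0 -.05 0 0;0 0 0 0 -.03 0 0;0 0 0 0 0 0 0;0 0 0 0 0 0 0"
}}

```text
time: 6.32
eef_pos: [0.4635, -0.004, 0.1407]
eef_rot: [3.14, 0.613, -3.093]
ft_force: [12.1, 6.2, -9.4]
width: 0.15
gripper_force: 70.4
```

>>> {"api": "step_arm", "payload": {
  "moves": "0 0 0 0 -.05 0 0;0 0 0 0 -.04 0.005 0;0 0 0 0 -.03 0 0;0 0 0 0 -.03 0 0;0 0 0 0 0 0 0;0 0 0 0 0 0 0;0 0 0 0 0 0 0;0 0 0 0 0 0 0"
}}

```text
time: 6.98
eef_pos: [0.4635, -0.0041, 0.1407]
eef_rot: [3.131, 0.614, -3.091]
ft_force: [8.7, 30.3, -0.0]
width: 0.149
gripper_force: 71.6
```

>>> {"api": "step_arm", "payload": {
  "moves": "0 0 0 0 .1 0 0;0 0 0 0 0 0 0;0 0 0 0 0 0 1;0 0 0 0 0 0 1;0 0 0 0 0 0 1;0 0 0 0 0 0 1;0 0 0 0 0 0 1;0 0 0 0 0 0 1"
}}

```text
time: 7.65
eef_pos: [0.4631, -0.0066, 0.1402]
eef_rot: [-3.141, 0.611, -3.094]
ft_force: [0.0, 0.5, -0.7]
width: 0.977
gripper_force: 0.0
```

>>> {"api": "step_arm", "payload": {
  "moves": "0 0 0 0 0 -.3 1;0 0 0 0 0 -.8 1;0 0 0 0 0 -.9 1;0 0 0 0 0 -.9 1;0 0 0 0 0 -.9 1;0 0 0 0 0 -.9 1;0 0 0 0 0 -.9 1;0 0 0 0 0 -.5 1"
}}

```text
time: 8.32
eef_pos: [0.3575, -0.0114, 0.2925]
eef_rot: [-3.139, 0.614, -3.093]
ft_force: [0.5, -0.1, 0.0]
width: 0.999
gripper_force: 0.0
```

```bash
python3 - <<'E'
from h import *
import cv2
plan([.4317,-.3745,.25],downR())
a=snapshot('scene');b=snapshot('top')
for l in("hasp","door_eye","lock_pin"):
    print(l,[[ (np.round(d['centre'],1),round(d['conf'],2)) for d in tip_of(n,l)[:1]] for n in C])
r=lambda i,x,y:cv2.resize(i[y:y+50,x:x+50,::-1],(400,400),interpolation=cv2.INTER_CUBIC)
cv2.imwrite('pics/z3.png',np.hstack([r(a,315,180),r(b,330,190)]))
E
```

```text
t 8.32 pos [ 0.358 -0.011  0.293] F [ 0.48  -0.132  0.028] w 0.999 gf 0.0
turn units [0.155 7.671 0.578]
shift units (target axes) [ -2.472 -12.104   1.418] (now axes) [ -0.722 -12.203   2.274]
hasp [[(array([200.9, 345.7]), 0.53)], [(array([218. , 353.2]), 0.7)]]
door_eye [[(array([205.6, 339.4]), 0.89)], [(array([214.4, 355.8]), 0.7)]]
lock_pin [[(array([248.9, 422.6]), 0.58)], [(array([230.5, 440.6]), 0.66)]]
```

View pics/z3.png

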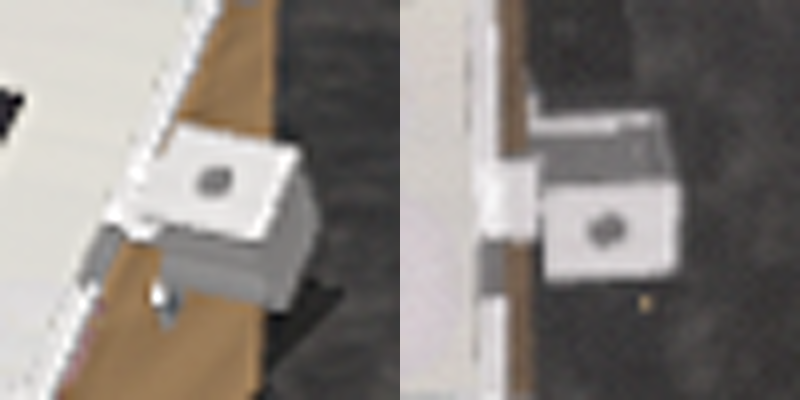

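The door is shut: the tab is inside the hasp, with the upper hole at scene about (341.5,202) and top about (355.5,218.5). Next I'll fetch the pin.

>>> {"api": "step_arm", "payload": {
  "moves": ".02 .959 .072 0 -.8 0 1;.02 .959 .072 0 -.8 0 1;.02 .959 .072 0 -.8 0 1;.02 .959 .072 0 -.8 0 1;.02 .959 .072 0 -.8 0 1;.02 .959 .072 0 -.8 0 1;.02 .959 .072 0 -.8 0 1;.02 .959 .072 0 -.8 0 1"
}}

```text
time: 9.38
eef_pos: [0.3637, -0.2043, 0.2884]
eef_rot: [3.14, -0.008, -3.141]
ft_force: [0.4, 0.9, 0.4]
width: 0.996
gripper_force: 0.0
```

```bash
python3 - <<'E'
from h import *
from scipy.optimize import least_squares
import cv2
plan([.4317,-.3745,.2],downR())
# hasp plate fit (pixel centres: zoom px/8 -0.5)
S=lambda x,y:(180+y/8-.5,315+x/8-.5); T=lambda x,y:(190+y/8-.5,330+(x-400)/8-.5)
def pt(v,p):
    R=caseR(v[3]); X=R@[.8192,0,.5736];Y=R@[0,1,0];Z=R@[-.5736,0,.8192]; return v[:3]+X*p[0]+Y*p[1]+Z*p[2]
O=[("scene",S(215,181),(0,0,0)),("top",T(607,231),(0,0,0)),("scene",S(178,123),(.02,.02,0)),("scene",S(303,150),(.02,-.026,0)),("scene",S(262,241),(-.02,-.026,0)),
("top",T(542,188),(.02,.02,0)),("top",T(681,180),(.02,-.026,0)),("top",T(678,273),(-.02,-.026,0)),("top",T(546,281),(-.02,.02,0))]
f=lambda v:np.concatenate([proj(n,pt(v,p))-o for n,o,p in O]+[[(v[3]-.047)*50]])
r=least_squares(f,[.467,-.117,.149,.047],loss="soft_l1",x_scale=[.01,.01,.01,.1]);print(r.x);print(f(r.x)[:-1].reshape(-1,2))
print(tri(S(215,181),T(607,231)))
# pin top / collar
a=snapshot('scene');b=snapshot('top')
for n,i in(("scene",a),("top",b)):
    i=i.astype(int); m=(i[...,0]>130)&(i[...,1]<50)&(i[...,2]<60); bb=(225,405,265,440) if n=="scene" else (215,420,245,455)
    s=np.zeros_like(m);s[bb[0]:bb[2],bb[1]:bb[3]]=m[bb[0]:bb[2],bb[1]:bb[3]]; q=np.argwhere(s)
    if len(q): print(n,q.min(0),q.max(0)+1,q.mean(0),len(q))
cc=lambda h,yw:[proj(n,np.array(h)+caseR(yw)@[i,j,k]) for n in["scene"] for i in(.014,-.014) for j in(.008,-.008) for k in(.089,.129)]
for n in C:
    q=np.array([proj(n,np.array([.4317,-.3745,0])+[i,j,k]) for i in(.014,-.014) for j in(.008,-.008) for k in(.09,.129)]);print(n,q.min(0),q.max(0))
E
```

```text
t 9.38 pos [ 0.364 -0.204  0.288] F [0.412 0.861 0.4  ] w 0.996 gf 0.0
turn units [ 0.025 -0.095  0.009]
shift units (target axes) [-2.267 -5.672  2.948] (now axes) [-2.285 -5.68   2.92 ]
[ 0.464 -0.112  0.15   0.049]
[[-0.106 -0.044]
 [ 0.03  -0.271]
 [ 0.351  0.805]
 [-0.052 -0.667]
 [-0.228 -0.166]
 [ 0.067  0.908]
 [ 0.174 -0.587]
 [-0.087 -0.284]
 [-0.212  0.613]]
(array([ 0.464, -0.113,  0.15 ]), [array([-0. ,  0.1]), array([ 0.1, -0.1])])
scene [233 418] [249 428] [240.359 421.932] 117
scene [231.631 417.295] [250.165 427.767]
top [224.097 436.946] [233.622 446.304]
```

>>> {"api": "step_arm", "payload": {
  "moves": "0 -.1 0 -.3 -.7 0 1;0 0 0 -.3 -.8 0 1;0 0 0 -.3 -.8 0 1;0 0 0 -.3 -.8 0.2 1;0 0 0 -.3 -.8 .4 1;0 0 0 -.3 -.8 .6 1;0 0 0 -.27 -.7 .6 1;0 0 0 -.2 -.27 .5 1"
}}

```text
time: 10.15
eef_pos: [0.4323, -0.3747, 0.2182]
eef_rot: [3.14, 0.005, 3.141]
ft_force: [0.2, 0.2, -0.7]
width: 0.994
gripper_force: 0.0
```

```bash
python3 - <<'E'
from h import *
import cv2
plan([.4317,-.3745,.1],downR())
a=snapshot('scene');b=snapshot('top')
r=lambda i,x,y:cv2.resize(i[y:y+60,x:x+60,::-1],(400,400),interpolation=cv2.INTER_CUBIC)
cv2.imwrite('pics/z4.png',np.hstack([r(a,390,205),r(b,410,200)]))
E
```

```text
t 10.15 pos [ 0.432 -0.375  0.218] F [ 0.157  0.161 -0.699] w 0.994 gf 0.0
turn units [ 0.022  0.064 -0.005]
shift units (target axes) [0.02  0.006 3.941] (now axes) [ 0.04  -0.001  3.94 ]
```

View pics/z4.png

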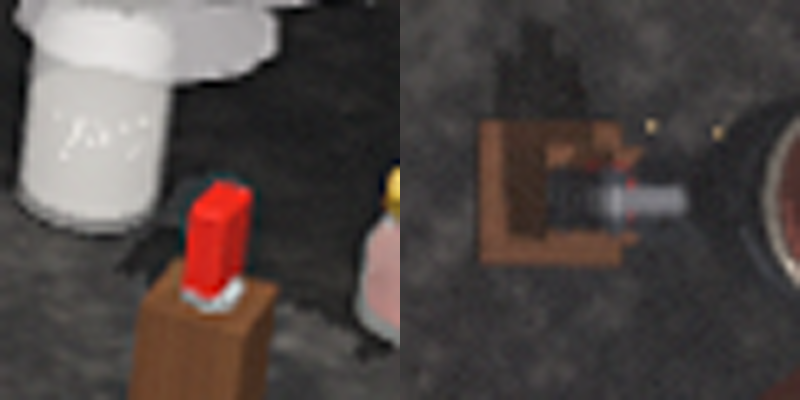

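The pin's red grip stands clear at scene (422,241), and in the top view the gripper is centred over it. Now I'll descend and grasp.

>>> {"api": "step_arm", "payload": {
  "moves": "0 0.064 0 0 0 .6 1;0 0 0 .02 0 .7 1;0 0 0 0 0 .7 1;0 0 0 0 0 .6 1;0 0 0 0 0 .5 1;0 0 0 0 0 .4 1;0 0 0 0 0 .3 1;0 0 0 0 0 .14 1"
}}

```text
time: 10.92
eef_pos: [0.4311, -0.3719, 0.1019]
eef_rot: [3.139, -0.0, -3.141]
ft_force: [0.4, 1.0, -0.4]
width: 0.998
gripper_force: 0.0
```

>>> {"api": "step_arm", "payload": {
  "moves": "0 0 0 0 0 0 0;0 0 0 0 0 0 0;0 0 0 0 0 0 0;0 0 0 0 0 0 0;0 0 0 0 0 0 0;0 0 0 0 0 0 0;0 0 0 0 0 0 0;0 0 0 0 0 0 0"
}}

```text
time: 11.58
eef_pos: [0.4316, -0.3733, 0.1028]
eef_rot: [3.141, 0.001, -3.141]
ft_force: [0.4, 0.6, 5.6]
width: 0.177
gripper_force: 59.5
```

```bash
python3 -c "
from h import *
plan([.4317,-.3745,.24],downR())"
```

```text
t 11.58 pos [ 0.432 -0.373  0.103] F [0.449 0.582 5.607] w 0.177 gf 59.5
turn units [0.01  0.008 0.002]
shift units (target axes) [-0.005 -0.039 -4.573] (now axes) [-0.008 -0.036 -4.573]
```

>>> {"api": "step_arm", "payload": {
  "moves": "0 0 0 0 0 -.3 0;0 0 0 0 0 -.6 0;0 0 0 0 0 -.9 0;0 0 0 0 0 -.9 0;0 0 0 0 0 -.9 0;0 0 0 0 0 -.9 0;0 0 0 0 0 -.9 0;0 0 0 0 0 -.9 0"
}}

```text
time: 12.25
eef_pos: [0.431, -0.373, 0.2932]
eef_rot: [3.14, 0.0, -3.141]
ft_force: [-0.0, -1.1, -0.1]
width: 0.174
gripper_force: 59.2
```

```bash
python3 -c "
from h import *
U=np.array([.464,-.1125,.150]);R=tiltR(.048)
plan(U-R[:,2]*(.0888+.03),R)"
```

```text
t 12.25 pos [ 0.431 -0.373  0.293] F [-0.008 -1.113 -0.136] w 0.174 gf 59.2
turn units [-0.168 -7.633 -0.585]
shift units (target axes) [1.497 8.622 0.819] (now axes) [1.168 8.574 1.54 ]
```

>>> {"api": "step_arm", "payload": {
  "moves": "-.021 -.954 -.073 0 .2 0 0;-.021 -.954 -.073 0 .4 0 0;-.021 -.954 -.073 0 .6 0 0;-.021 -.954 -.073 0 .7 0 0;-.021 -.954 -.073 0 .7 0 0;-.021 -.954 -.073 0 .7 0 0;-.021 -.954 -.073 0 .7 0 0;-.021 -.954 -.073 0 .6 0 0"
}}

```text
time: 12.92
eef_pos: [0.4277, -0.2339, 0.2924]
eef_rot: [-3.141, 0.614, -3.093]
ft_force: [0.2, -0.5, -0.3]
width: 0.176
gripper_force: 59.2
```

```bash
python3 -c "
from h import *
U=np.array([.464,-.1125,.150]);R=tiltR(.048)
plan(U-R[:,2]*(.0888+.03),R)"
```

```text
t 12.92 pos [ 0.428 -0.234  0.292] F [ 0.249 -0.484 -0.286] w 0.176 gf 59.2
turn units [-0.003  0.045  0.011]
shift units (target axes) [1.572 3.983 0.732] (now axes) [1.572 3.985 0.725]
```

>>> {"api": "step_arm", "payload": {
  "moves": "0 0 0 .2 .6 0 0;0 0 0 .25 .7 0 0;0 0 0 .25 .7 0 0;0 0 0 .25 .7 0.1 0;0 0.045 0 .25 .6 0.2 0;0 0 0 .25 .45 .2 0;0 0 0 .12 .23 .2 0;0 0 0 0 0 0 0"
}}

```text
time: 13.58
eef_pos: [0.3946, -0.1154, 0.2464]
eef_rot: [3.14, 0.606, -3.094]
ft_force: [0.5, 0.5, -1.3]
width: 0.17
gripper_force: 59.2
```

```bash
cat > look.py <<'E'
from h import *
import cv2,sys
U=np.array([.464,-.1125,.150]);R=tiltR(.048)
plan(U-R[:,2]*(.0888+.03),R)
a=snapshot('scene');b=snapshot('top')
s=sense(); Rn=Ro.from_euler("xyz",s["eef_rot"]).as_matrix()
for d in(.0188,.0888): print([proj(n,s["eef_pos"]+Rn[:,2]*d) for n in C])
r=lambda i,x,y:cv2.resize(i[y:y+50,x:x+50,::-1],(400,400),interpolation=cv2.INTER_CUBIC)
cv2.imwrite(f'pics/{sys.argv[1]}.png',np.hstack([r(a,315,165),r(b,330,190)]))
for l in("pin_tip",): print(l,[[ (np.round(d['centre'],1),round(d['conf'],2)) for d in tip_of(n,l)[:1]] for n in C])
E
python3 look.py z5
```

```text
t 13.58 pos [ 0.395 -0.115  0.246] F [ 0.472  0.475 -1.252] w 0.17 gf 59.2
turn units [ 0.023 -0.064 -0.   ]
shift units (target axes) [-0.052 -0.015  0.001] (now axes) [-0.052 -0.015  0.001]
[array([182.95 , 334.759]), array([239.213, 359.556])]
[array([196.561, 339.841]), array([224.488, 356.918])]
pin_tip [[(array([199. , 338.6]), 0.49)], [(array([226.7, 355.4]), 0.51)]]
```

View pics/z5.png

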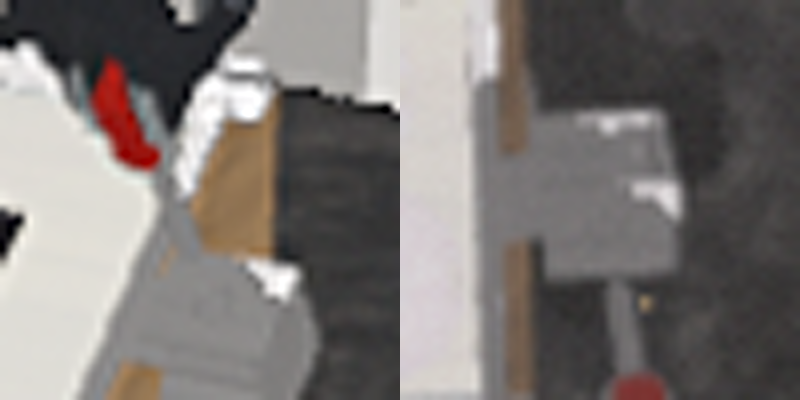

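The shadow hides the tip against the plate. The shank shows at top crop (625,325) and scene crop (180,210). I'll stretch the contrast.

```bash
cat > look2.py <<'E'
from h import *
import cv2,sys
lo,hi=float(sys.argv[2]),float(sys.argv[3])
s=sense(); Rn=Ro.from_euler("xyz",s["eef_rot"]).as_matrix()
o=[]
for n,(x,y) in(("scene",(322,178)),("top",(337,205))):
    i=np.mean([snapshot(n).astype(float) for _ in range(2)],axis=0).mean(2)[y:y+40,x:x+40]
    if n=="top" and len(sys.argv)>4: pass
    g=np.clip((i-lo)/(hi-lo)*255,0,255).astype(np.uint8)
    g=cv2.cvtColor(cv2.resize(g,(400,400),interpolation=cv2.INTER_CUBIC),cv2.COLOR_GRAY2BGR)
    q=[tuple(int(v) for v in ((proj(n,s["eef_pos"]+Rn[:,2]*d)[::-1]-[x,y]+.5)*10)) for d in(.0188,.0888)]
    print(n,"model collar,tip (zoom px)",q)
    o.append(g)
cv2.imwrite(f'pics/{sys.argv[1]}.png',np.hstack(o)); plan()
E
python3 look2.py z6 60 150
```

```text
scene model collar,tip (zoom px) [(135, 53), (186, 189)]
top model collar,tip (zoom px) [(233, 345), (207, 198)]
t 13.98 pos [ 0.396 -0.118  0.248] F [ 0.559  0.172 -1.055] w 0.177 gf 59.2
```

View pics/z6.png

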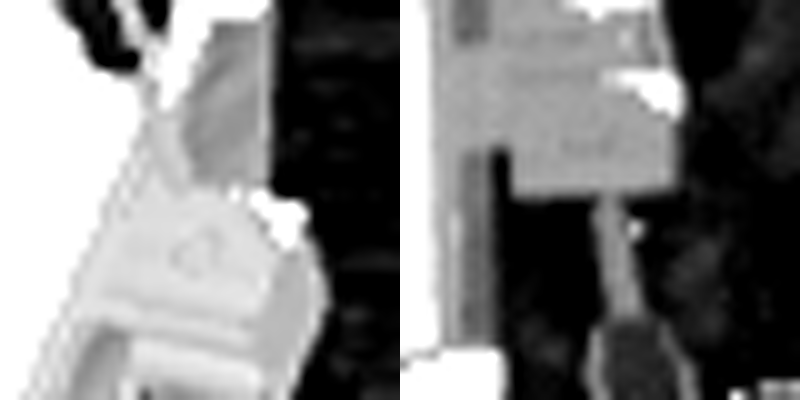

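```bash
python3 - <<'E'
from h import *
U=np.array([.464,-.1125,.150]);R=tiltR(.048);ax=-R[:,2]
for d in(0,.03,.04,.05,.06,.07,.1):
    s=proj("scene",U+ax*d)[::-1];t=proj("top",U+ax*d)[::-1]
    print(d,(s-[322,178]+.5)*10,(t-[337,205]+.5)*10+[400,0])
for k,nm in((0,"toolx"),(1,"tooly")):
    print(nm,[(proj(n,U+ax*.05+R[:,k]*.001)-proj(n,U+ax*.05))[::-1]*10 for n in C])
p=np.array([sense()["eef_pos"] if snapshot("top") is not None else 0 for _ in range(8)]);print(p.mean(0),p.std(0))
print("rel along x,y,z mm",R.T@(p.mean(0)-U)*1e3)
E
```

```text
0 [199.56  245.281] [587.759 139.588]
0.03 [178.89  190.736] [598.115 198.341]
0.04 [171.834 172.114] [601.67  218.511]
0.05 [164.691 153.265] [605.279 238.984]
0.06 [157.46  134.185] [608.942 259.768]
0.07 [150.141 114.87 ] [612.661 280.869]
0.1 [127.631  55.468] [624.168 346.152]
toolx [array([-1.222,  2.828]), array([0.011, 2.899])]
tooly [array([-3.167, -0.659]), array([-3.551,  0.196])]
[ 0.396 -0.118  0.248] [0. 0. 0.]
rel along x,y,z mm [   0.039   -1.833 -119.278]
```

>>> {"api": "step_arm", "payload": {
  "moves": "0 0 0 0 .06 0 0;0 0 0 0 0 .2 0;0 0 0 0 0 .2 0;0 0 0 0 0 .2 0;0 0 0 0 0 .2 0;0 0 0 0 0 .1 0;0 0 0 0 0 0 0;0 0 0 0 0 0 0"
}}

```text
time: 15.05
eef_pos: [0.4109, -0.1147, 0.2253]
eef_rot: [3.141, 0.607, -3.094]
ft_force: [0.1, 0.5, -0.5]
width: 0.174
gripper_force: 59.2
```

```bash
python3 look2.py z7 80 140; python3 -c "
from h import *
U=np.array([.464,-.1125,.150]);R=tiltR(.048)
s=sense();Rn=Ro.from_euler('xyz',s['eef_rot']).as_matrix();print(R.T@(s['eef_pos']+Rn[:,2]*.0888-U)*1e3)"
```

```text
scene model collar,tip (zoom px) [(145, 109), (195, 240)]
top model collar,tip (zoom px) [(212, 289), (187, 147)]
t 15.25 pos [ 0.411 -0.115  0.226] F [ 0.037  0.192 -1.451] w 0.172 gf 59.2
[ 0.293 -0.032 -3.644]
```

View pics/z7.png

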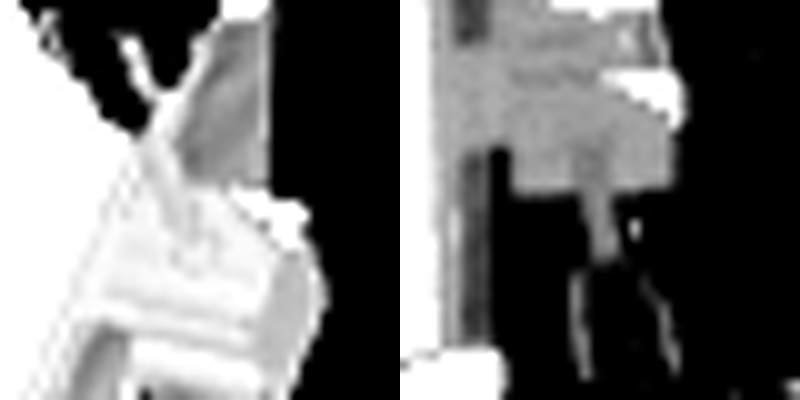

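The pin's line ends at the hole in both views: scene crop (192,245) and top crop (588,145). I'll insert it gently.

>>> {"api": "step_arm", "payload": {
  "moves": "0 0 0 0 0 .05 0;0 0 0 0 0 .05 0;0 0 0 0 0 .06 0;0 0 0 0 0 .06 0;0 0 0 0 0 .06 0;0 0 0 0 0 .06 0;0 0 0 0 0 .06 0;0 0 0 0 0 0 0"
}}

```text
time: 15.92
eef_pos: [0.4179, -0.1144, 0.2153]
eef_rot: [3.141, 0.607, -3.094]
ft_force: [-0.0, -0.1, -0.9]
width: 0.174
gripper_force: 59.2
```

>>> {"api": "step_arm", "payload": {
  "moves": "0 0 0 0 0 .08 0;0 0 0 0 0 .08 0;0 0 0 0 0 .08 0;0 0 0 0 0 .08 0;0 0 0 0 0 .08 0;0 0 0 0 0 .08 0;0 0 0 0 0 0 0;0 0 0 0 0 0 0"
}}

```text
time: 16.58
eef_pos: [0.426, -0.114, 0.2036]
eef_rot: [3.141, 0.607, -3.094]
ft_force: [-0.3, 0.4, -0.8]
width: 0.172
gripper_force: 59.2
```

Tip is about 22 mm in, and no contact force yet.

>>> {"api": "step_arm", "payload": {
  "moves": "0 0.04 0 0 0 .06 0;0 0 0 0 0 .06 0;0 0 0 0 0 .06 0;0 0 0 0 0 .06 0;0 0 0 0 0 .06 0;0 0 0 0 0 .06 0;0 0 0 0 0 0 0;0 0 0 0 0 0 0"
}}

```text
time: 17.25
eef_pos: [0.4321, -0.1138, 0.1947]
eef_rot: [3.141, 0.604, -3.094]
ft_force: [1.0, -0.3, 0.1]
width: 0.176
gripper_force: 59.2
```

>>> {"api": "step_arm", "payload": {
  "moves": "0 0 0 0 0 .06 0;0 0 0 0 0 .06 0;0 0 0 0 0 .06 0;0 0 0 0 0 .06 0;0 0 0 0 0 .06 0;0 0 0 0 0 .06 0;0 0 0 0 0 0 0;0 0 0 0 0 0 0"
}}

```text
time: 17.92
eef_pos: [0.4383, -0.1135, 0.1858]
eef_rot: [3.141, 0.604, -3.094]
ft_force: [0.4, 0.7, -0.5]
width: 0.176
gripper_force: 59.2
```

>>> {"api": "step_arm", "payload": {
  "moves": "0 -.08 0 0 0 0 0;0 0 0 0 0 .05 0;0 0 0 0 0 .05 0;0 0 0 0 0 .05 0;0 0 0 0 0 .05 0;0 0 0 0 0 .05 0;0 0 0 0 0 0 0;0 0 0 0 0 0 0"
}}

```text
time: 18.58
eef_pos: [0.4426, -0.1133, 0.1797]
eef_rot: [3.141, 0.61, -3.094]
ft_force: [-0.4, -0.4, -0.4]
width: 0.176
gripper_force: 59.2
```

>>> {"api": "step_arm", "payload": {
  "moves": "0 0 0 0 0 .05 0;0 0 0 0 0 .05 0;0 0 0 0 0 .05 0;0 0 0 0 0 .05 0;0 0 0 0 0 .05 0;0 0 0 0 0 .05 0;0 0 0 0 0 0 0;0 0 0 0 0 0 0"
}}

```text
time: 19.25
eef_pos: [0.4477, -0.1131, 0.1724]
eef_rot: [3.141, 0.61, -3.094]
ft_force: [-0.1, -0.8, -1.1]
width: 0.175
gripper_force: 59.2
```

```bash
python3 -c "
from h import *
U=np.array([.464,-.1125,.150]);R=tiltR(.048)
s=sense();Rn=Ro.from_euler('xyz',s['eef_rot']).as_matrix()
for d in(.0188,.0888):print(R.T@(s['eef_pos']+Rn[:,2]*d-U)*1e3)
plan()"
```

```text
[ 0.525  0.233 -8.848]
[ 0.57   0.247 61.156]
t 19.25 pos [ 0.448 -0.113  0.172] F [-0.135 -0.766 -1.123] w 0.175 gf 59.2
```

No resistance so far; the collar has about 9 mm to go.

>>> {"api": "step_arm", "payload": {
  "moves": "0 0 0 0 0 .05 0;0 0 0 0 0 .05 0;0 0 0 0 0 .05 0;0 0 0 0 0 .05 0;0 0 0 0 0 .03 0;0 0 0 0 0 0.02 0;0 0 0 0 0 0 0;0 0 0 0 0 0 0"
}}

```text
time: 19.92
eef_pos: [0.452, -0.1129, 0.1663]
eef_rot: [3.141, 0.61, -3.094]
ft_force: [-0.5, -0.7, -0.1]
width: 0.176
gripper_force: 59.2
```

>>> {"api": "step_arm", "payload": {
  "moves": "0 0 0 0 0 .025 0;0 0 0 0 0 .025 0;0 0 0 0 0 .02 0;0 0 0 0 0 0 0;0 0 0 0 0 0 0;0 0 0 0 0 0 0;0 0 0 0 0 0 0;0 0 0 0 0 0 0"
}}

```text
time: 20.58
eef_pos: [0.4532, -0.113, 0.165]
eef_rot: [-3.141, 0.611, -3.094]
ft_force: [-11.7, 0.5, 12.2]
width: 0.176
gripper_force: 61.5
```

The collar is seated: 17 N along the axis at the expected depth. I'll release and back out along the axis.

>>> {"api": "step_arm", "payload": {
  "moves": "0 0 0 0 0 0 .3;0 0 0 0 0 0 .6;0 0 0 0 0 0 1;0 0 0 0 0 0 1;0 0 0 0 0 0 1;0 0 0 0 0 0 1;0 0 0 0 0 0 1;0 0 0 0 0 0 1"
}}

```text
time: 21.25
eef_pos: [0.4533, -0.1128, 0.1646]
eef_rot: [3.141, 0.61, -3.094]
ft_force: [0.6, -0.4, -0.8]
width: 1.0
gripper_force: 0.0
```

>>> {"api": "step_arm", "payload": {
  "moves": "0 0 0 0 0 -.2 1;0 0 0 0 0 -.5 1;0 0 0 0 0 -.7 1;0 0 0 0 0 -.9 1;0 0 0 0 0 -.9 1;0 0 0 0 0 -.9 1;0 0 0 0 0 -.7 1;0 0 0 0 0 -.3 1"
}}

```text
time: 21.92
eef_pos: [0.365, -0.1175, 0.2928]
eef_rot: [-3.138, 0.613, -3.092]
ft_force: [0.4, -0.6, 0.2]
width: 0.996
gripper_force: 0.0
```

```bash
python3 look.py z8
```

```text
t 21.92 pos [ 0.365 -0.118  0.293] F [ 0.396 -0.557  0.245] w 0.996 gf 0.0
turn units [-0.036  0.022  0.016]
shift units (target axes) [0.025 0.009 1.835] (now axes) [0.029 0.014 1.835]
[array([171.667, 330.37 ]), array([251.443, 361.459])]
[array([186.127, 335.928]), array([235.34 , 358.694])]
pin_tip [[(array([272.5, 416.3]), 0.64)], []]
```

View pics/z8.png

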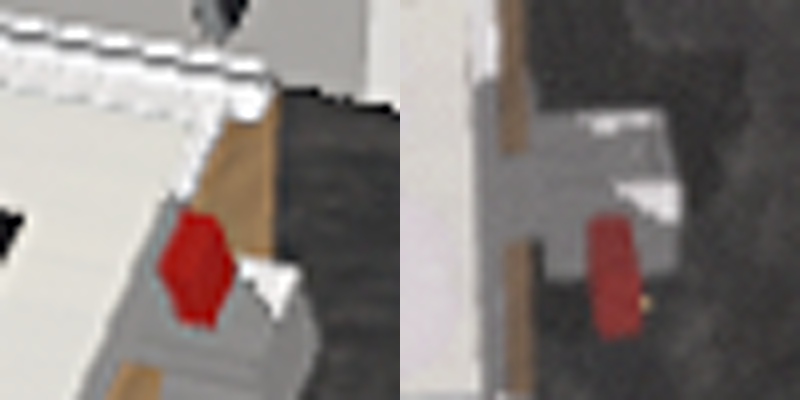

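The pin's red grip sits over the upper eye at scene (340,198) and top (357,224), leaning along the axis. The door is still shut and the gripper is clear.

```bash
python3 -c "
from bench import *
print(sign_off())"
```

```text
the job is handed in; nothing more can be done
None
```

The door is shut and the pin is through the eyes with its collar seated on the upper eye. The gripper was clear when I handed the job in at about 22 s; no verdict came back, and I didn't re-measure the bystanders.

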